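# Stand the fallen splash screens back up

### The arm

A 7-joint arm with a two-finger parallel gripper is mounted at the origin on a cart in front of the work surface, level with it; the furniture and walls round the work are solid. World frame = base frame: x ahead of the robot, y to its left, z up, the work surface at z = 0. Lengths are in m, angles in rad, forces in N, time in s.
With the tool pointing down it reaches from about 0.4 to 0.9 m from the base axis. Payload 5.5 kg.
Tool frame: the origin (TCP) lies midway between the tips of the shut fingers; the grasp point (between the pads) lies 19 mm behind it; z points along the fingers, y is the line along which they close (so a half turn about z gives the same grasp; the last joint's range is limited). The gripper opens to 85 mm and grips with 20 to 120 N. Pads are 22 mm wide; open, the fingers measure 114 mm over their backs; the gripper's body (76 mm by 85 mm) begins 54 mm behind the grasp point. The pads swing forward as they close: fully open they stand 13 mm farther back than shut.
Start: joints at [-1.068, 0.501, -0.427, 1.55, 0.221, 1.138, -0.21], TCP at [0.154, 0.631, 0.231] pointing down, gripper open.
Joint ranges: [-2.88, 2.88], [-0.31, 2.03], [-1.54, 1.56], [0.2, 2.42], [-1.41, 4.55], [0.19, 2.02], [-2.57, 2.57]. Speed limits (rad/s): [2.57, 2.57, 3.14, 3.14, 3.14, 3.14, 3.14].

### API

Orientations are given as a unit quaternion [x, y, z, w].
In Python, from bench import env gives the robot as it stands.
- The arm moves only by the tool send_rows, never from a script. Its argument "commands" is a list of rows, each a list of 5 numbers: the shift along the tool's x, y, z in mm, then the turn about the tool's z in degrees, then the opening in per cent of the stroke, from 0 (shut) to 100 (fully open). A call has 1 to 8 rows; each row is the pose to reach, as a shift and turn from the pose commanded when the call began, along the tool's axes at that moment; what a row does not reach only later rows make up. A row lasts 1/10 s, in which the tool goes at most 50 mm and 8.59 degrees, less where a joint would pass 70% of its speed; a pose out of reach is approached as far as the arm can. A call with a gripper value outside its range is refused whole. The fingers move at their own pace and stop on an object; the grip force is fixed at half the most. Time passes only in rows, so rows that repeat a pose let the fingers close. It gives the time, the measured TCP pose, the force, the opening and the grip force at its end, in the units of the state.
- env.read_state(): the state, without advancing time (a new reading comes with each control period).
- env.grab_frame(name): name is "side" or "top" or "wrist"; returns a dict with "color" (400x640x3 uint8, red, green, blue), "z_map" (400x640 float32, m along the optical axis (not along the pixel's ray), 0 where there is no reading), "camera_matrix" (3x3 intrinsics, pixels), "rvec" (rotation vector, rad) and "tvec" (3), from world to camera coordinates, as OpenCV has them; the wrist camera has in their place "mount" (4x4, takes a point from camera to tool coordinates, whose origin is the TCP and whose axes are the flange's). Camera axes: x right, y down, z forward; pixel columns grow to the right and rows downward; lengths in m; the calibration is good to about 2 mm. A picture is of the moment at which its call begins: read the wrist's pose just before it.
- env.sign_off(): hands the job in; it is judged then, once.
Trained networks look in a picture, given as the dict that the camera call returned (one of the last four; its "shot" number tells which), for a name from the list of things; names that differ only in an ending like _2 or _b are one class to them, and where a whole thing is asked for, a point or a joint stands for the part that bears it (a point fixed in the world has none). Each returns a list of dicts, best first, with "confidence" (0 to 1); they miss things now and then, are a little off and sometimes report something else, mostly with a low value. They report only what shows in the picture. A call takes as long as a camera call. They do not tell look-alikes from the thing itself.
- env.regions_of(picture, target): "pixels" (400x640 bool, what is visible of it) and "rect" ([centre column, centre row, width, height] in pixels, round what is visible of it).
The state is a dict: "time": time; "joint_pos": joint angles; "joint_vel": joint speeds; "effort": joint torques, N m; "tcp_pos": TCP position; "eef_rot": TCP orientation; "force": force on the tool from outside, world axes, zero at the start; "moment": the same for the moment, N m; "grip_width": opening from 0.0 (shut) to 1.0 (fully open); "gripper_force": force on a finger pad.
Only numpy, scipy, OpenCV 4.12 (cv2) and the standard library are available. Lean on these libraries where they do the work, as an engineer would, in place of code of your own. Each camera call takes 0.05 s, during which the arm holds its last target. There are 200 camera calls.

### The job

Both small plastic splash screens on the bench have been knocked onto their backs, so that their steel feet stick up in the air. Push each one over with your fingertips, without grasping or lifting it, so that it stands upright on its foot again about where it lies; do not shove it along the bench. Leave the glassware and the other things around them where they stand.

Things in the scene. Friction and masses are not known exactly. Their poses are not given: they have to be found in the camera images.
- screen_tall: the taller of two loose L-shaped splash screens, about 0.42 kg: pale see-through plastic panel 130 mm high, 75 wide, 5 thick, fixed square to a heavy steel foot plate 80 mm deep, 6 thick. Origin: middle of the outer corner edge (heel). Axes: z from heel up the panel, foot reaches 80 mm along -x, y along the heel. At the start it lies on its back, panel flat on the bench along its z, foot sticking straight up; standing, z points up
- screen_low: the lower of two loose L-shaped splash screens, about 0.42 kg: pale see-through plastic panel 105 mm high, 75 wide, 5 thick, fixed square to a heavy steel foot plate 80 mm deep, 6 thick. Origin: middle of the outer corner edge (heel). Axes: z from heel up the panel, foot reaches 80 mm along -x, y along the heel. At the start it lies on its back, panel flat on the bench along its z, foot sticking straight up; standing, z points up
- screen_tall_foot (a point): middle of the free edge of the taller screen's foot, on the face towards the panel; at the start 80 mm above the bench. Pushed near here with 1 to 2 N along the screen's -z axis (away from the lying panel), the screen tips about its heel without sliding; turned some 30 degrees it falls by itself onto its foot, 80 mm out from the heel on the side away from the lying panel, while the panel rises upright at the heel
- screen_low_foot (a point): middle of the free edge of the lower screen's foot, on the face towards the panel; at the start 80 mm above the bench. Pushed near here with 1 to 2 N along the screen's -z axis (away from the lying panel), the screen tips about its heel without sliding; turned some 30 degrees it falls by itself onto its foot, 80 mm out from the heel on the side away from the lying panel, while the panel rises upright at the heel
- iodine_flask_4: conical glass flask, 91 mm wide, 146 mm tall, origin at the centre of its underside; stands in the middle strip between the screens; leave alone
- reagent_bottle_4: small white bottle with a black cap, 48 mm wide, 85 mm tall, origin at the centre of its underside; middle strip; leave alone
- glass_stopper_1: glass stopper standing on the bench, 30 mm wide, 32 mm tall, origin at the centre of its underside; middle strip; leave alone
- bung_2: brown stopper bung, 38 mm wide, 26 mm tall, origin at the centre of its underside; middle strip; leave alone
Not all that is in view belongs to the job. Leave any green look-alike of the screen_low alone.

How it is judged:
By the outcome, as a careful person would: the job done as asked, in the order asked, and still so for the second after the job is handed in, with the robot touching nothing.
It also fails if it takes over 48 s, if anything falls off the work surface, if the arm or the gripper's body presses on something with over 40 N, if the wrist force passes 120 N, or if a joint passes its speed limit or range.

## Working session

There is one attempt and no reset: what is moved stays moved. The work goes in short steps, Python scripts to look and compute and a tool call to move; the robot and the scene stay as the last step left them, time stands still between calls to the robot, and variables do not carry over. Pictures are saved under pics/ and viewed, at most 10 in all, crops included, and the job is handed in when it is done.

Besides the shell and the picture viewer there is one more tool, called after "Call:" as name(argument=value, ...) on one line, values as JSON. send_rows: Moves the arm, as the interface text tells. Its arguments: {"type":"object","properties":{"commands":{"type":"array"}},"required":["commands"]}

```bash
mkdir -p pics
cat > h.py <<'E'
from bench import env
import numpy as np, cv2
def cam(n):
    s=env.read_state(); f=env.grab_frame(n); K=np.array(f["camera_matrix"])
    if "mount" in f:
        from scipy.spatial.transform import Rotation as R
        T=np.eye(4); T[:3,:3]=R.from_quat(s["eef_rot"]).as_matrix(); T[:3,3]=s["tcp_pos"]
        M=T@np.array(f["mount"])
    else:
        W=np.eye(4); W[:3,:3]=cv2.Rodrigues(np.array(f["rvec"],float))[0]; W[:3,3]=np.ravel(f["tvec"]); M=np.linalg.inv(W)
    return f,K,M
def cloud(f,K,M):
    z=f["z_map"]; v,u=np.mgrid[:z.shape[0],:z.shape[1]]
    P=np.stack([(u-K[0,2])/K[0,0]*z,(v-K[1,2])/K[1,1]*z,z],-1)@M[:3,:3].T+M[:3,3]
    P[z<=0]=np.nan; return P
E
python3 - <<'E'
from h import *
s=env.read_state(); print(s["tcp_pos"],s["eef_rot"],s["time"])
for n in["top","side"]:
    f,K,M=cam(n); cv2.imwrite(f"pics/{n}0.png",f["color"][...,::-1]); P=cloud(f,K,M)
    print(n,M[:3,3].round(3))
    for t in["screen_tall","screen_low","screen_tall_foot","screen_low_foot","iodine_flask_4","reagent_bottle_4","glass_stopper_1","bung_2"]:
        for r in env.regions_of(f,t)[:4]:
            q=P[r["pixels"]]; q=q[~np.isnan(q[:,0])]
            print(t,round(r["confidence"],2),np.round(r["rect"]),np.percentile(q,[3,50,97],axis=0).round(3).tolist() if len(q) else None)
E
```

```text
[0.15425914 0.63071263 0.23026639] [ 1.19608952e-01  9.92820604e-01 -9.59876675e-04 -1.61983837e-04] 0.0
top [ 0.368 -0.033  0.924]
screen_tall 0.85 [398. 148.  65.  66.] [[0.569, -0.222, 0.002], [0.634, -0.172, 0.006], [0.693, -0.121, 0.08]]
screen_tall 0.44 [324. 259.  18.  16.] [[0.369, -0.029, 0.002], [0.385, -0.012, 0.025], [0.402, 0.004, 0.029]]
screen_low 0.63 [228. 123.  54.  49.] [[0.63, 0.157, 0.003], [0.681, 0.211, 0.007], [0.734, 0.264, 0.081]]
screen_low 0.62 [253. 202.  68.  59.] [[0.452, 0.09, 0.003], [0.499, 0.148, 0.006], [0.544, 0.192, 0.08]]
screen_tall_foot 0.65 [401. 145.  69.  67.] [[0.569, -0.224, 0.002], [0.633, -0.172, 0.006], [0.694, -0.122, 0.08]]
screen_low_foot 0.78 [252. 202.  65.  56.] [[0.452, 0.089, 0.002], [0.499, 0.148, 0.006], [0.544, 0.193, 0.08]]
iodine_flask_4 0.81 [328. 138.  43.  50.] [[0.593, -0.055, 0.012], [0.623, -0.017, 0.058], [0.664, 0.022, 0.146]]
reagent_bottle_4 0.85 [326. 184.  25.  27.] [[0.516, -0.035, 0.03], [0.531, -0.017, 0.083], [0.553, 0.004, 0.088]]
glass_stopper_1 0.7 [318. 226.  11.  15.] [[0.446, -0.009, 0.006], [0.457, 0
[... 587 characters left out ...]
3], [0.55, 0.201, 0.08]]
screen_low_foot 0.9 [191. 271.  74.  82.] [[0.627, 0.162, 0.003], [0.674, 0.208, 0.007], [0.733, 0.268, 0.08]]
screen_low_foot 0.72 [309. 268.  74.  57.] [[0.453, 0.095, 0.006], [0.502, 0.177, 0.024], [0.55, 0.201, 0.081]]
iodine_flask_4 0.97 [262. 198.  42.  76.] [[0.595, -0.039, 0.007], [0.628, 0.004, 0.056], [0.666, 0.028, 0.146]]
glass_stopper_1 0.75 [340. 235.  17.  20.] [[0.447, -0.001, 0.003], [0.459, 0.013, 0.018], [0.473, 0.019, 0.035]]
glass_stopper_1 0.65 [303. 215.  23.  44.] [[0.517, -0.019, 0.008], [0.535, 0.003, 0.051], [0.558, 0.01, 0.087]]
glass_stopper_1 0.25 [308. 268.  71.  61.] [[0.453, 0.094, 0.004], [0.502, 0.177, 0.023], [0.551, 0.201, 0.081]]
```

View pics/top0.png

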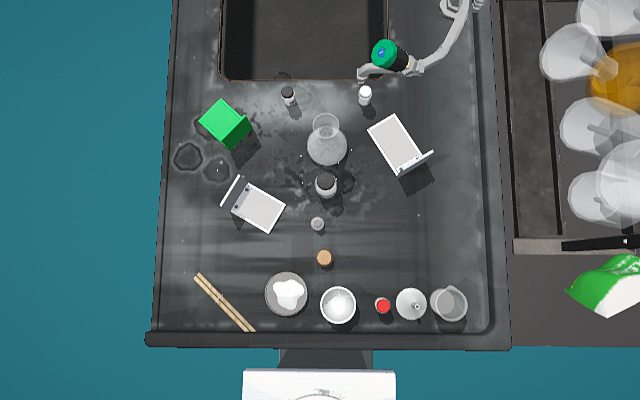

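View pics/side0.png

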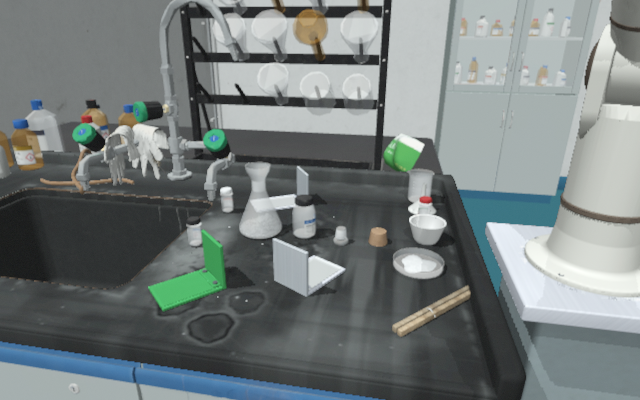

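Run:
```python
from h import *
# steel feet: points 30..90mm high in each region; panel: points<15mm
C=[]
for n in["top","side"]:
    f,K,M=cam(n); P=cloud(f,K,M); hsv=cv2.cvtColor(f["color"],cv2.COLOR_RGB2HSV)
    for nm,(x0,x1,y0,y1) in dict(tall=(.54,.72,-.25,-.09),lowA=(.43,.57,.07,.22),lowB=(.61,.76,.14,.29)).items():
        m=(P[...,0]>x0)&(P[...,0]<x1)&(P[...,1]>y0)&(P[...,1]<y1)
        a=P[m&(P[...,2]>.02)&(P[...,2]<.09)]; b=P[m&(P[...,2]>.0725)&(P[...,2]<.09)]
        p=P[m&(P[...,2]>.003)&(P[...,2]<.012)]
        r=cv2.minAreaRect((a[:,:2]*1000).astype(np.float32)); rb=cv2.minAreaRect((b[:,:2]*1000).astype(np.float32)); rp=cv2.minAreaRect((p[:,:2]*1000).astype(np.float32))
        print(n,nm,len(a),np.round(cv2.boxPoints(r)).tolist(),"\n top",len(b),np.round(cv2.boxPoints(rb)).tolist(),b[:,2].max().round(3),"hsv",np.median(hsv[m&(P[...,2]>.02)],0),np.median(hsv[m&(P[...,2]>.003)&(P[...,2]<.012)],0),"\n panel",len(p),np.round(cv2.boxPoints(rp)).tolist())
```

```text
top tall 223 [[561.0, -173.0], [600.0, -237.0], [605.0, -234.0], [566.0, -170.0]] 
 top 118 [[561.0, -173.0], [600.0, -238.0], [605.0, -234.0], [566.0, -170.0]] 0.085 hsv [104.  18. 194.] [ 10.   5. 219.] 
 panel 1855 [[541.0, -91.0], [542.0, -250.0], [720.0, -249.0], [720.0, -90.0]]
top lowA 384 [[486.0, 196.0], [550.0, 158.0], [554.0, 164.0], [490.0, 202.0]] 
 top 140 [[486.0, 196.0], [550.0, 158.0], [554.0, 164.0], [490.0, 202.0]] 0.083 hsv [105.  20. 101.] [ 15.   5. 220.] 
 panel 1571 [[430.0, 220.0], [431.0, 70.0], [569.0, 70.0], [569.0, 220.0]]
top lowB 454 [[623.0, 201.0], [678.0, 151.0], [683.0, 157.0], [628.0, 207.0]] 
 top 139 [[624.0, 201.0], [679.0, 152.0], [684.0, 158.0], [629.0, 207.0]] 0.084 hsv [ 69. 211.  87.] [ 72. 177. 225.] 
 panel 1100 [[611.0, 141.0], [759.0, 140.0], [759.0, 290.0], [611.0, 290.0]]
side tall 267 [[561.0, -168.0], [601.0, -236.0], [606.0, -233.0], [566.0, -165.0]] 
 top 62 [[562.0, -170.0], [601.0, -236.0], [606.0, -233.0], [567.0, -167.0]] 0.083 hsv [100.  19. 162.] [ 90.   8. 214.] 
 panel 380 [[540.0, -91.0], [542.0, -250.0], [721.0, -248.0], [719.0, -89.0]]
side lowA 1230 [[485.0, 198.0], [552.0, 160.0], [556.0, 167.0], [489.0, 205.0]] 
 top 251 [[485.0, 198.0], [551.0, 160.0], [555.0, 167.0], [489.0, 205.0]] 0.083 hsv [100.  18. 178.] [ 90.   8. 216.] 
 panel 1055 [[429.0, 219.0], [431.0, 74.0], [570.0, 76.0], [569.0, 221.0]]
side lowB 707 [[622.0, 205.0], [681.0, 151.0], [686.0, 157.0], [627.0, 211.0]] 
 top 168 [[622.0, 206.0], [679.0, 153.0], [683.0, 158.0], [627.0, 211.0]] 0.083 hsv [ 68. 149. 151.] [ 68. 142. 187.] 
 panel 1842 [[610.0, 289.0], [611.0, 141.0], [759.0, 141.0], [759.0, 289.0]]
```

The candidates in the top view are the green look-alike at (225,122), a pale screen at (253,202), and a pale screen at (398,148). By colour and panel length, (253,202) is screen_low (panel about 105 mm) and (398,148) is screen_tall (about 130 mm). Both views agree on the foot edges, at about z 0.08. The green one stays put. I'm moving over screen_low with the fingers shut, turning the wrist so tool x lies along the push.

Call:
send_rows(commands=[[-32, -28, 0, 7.5, 0], [-64, -55, 0, 15, 0], [-96, -83, 0, 22.5, 0], [-128, -110, 0, 30, 0], [-160, -138, 0, 37.5, 0], [-192, -165, 0, 45, 0], [-224, -193, 0, 52.5, 0], [-256, -220, 0, 60, 0]])

```text
time: 1.8
tcp_pos: [0.3516, 0.3555, 0.2317]
eef_rot: [0.602, 0.798, 0.0, 0.0]
force: [0.2, -0.5, -0.1]
grip_width: 0.002
gripper_force: 0.0
```

Call:
send_rows(commands=[[-38, 14, 0, 7.5, 0], [-77, 28, 0, 15, 0], [-115, 42, 0, 22.5, 0], [-154, 56, 0, 30, 0], [-192, 70, 0, 37.5, 0], [-230, 83, 0, 45, 0], [-240, 87, 0, 46.5, 0], [-240, 87, 0, 46.5, 0]])

```text
time: 2.6
tcp_pos: [0.5025, 0.149, 0.2314]
eef_rot: [0.868, 0.497, 0.0, 0.0]
force: [-0.4, -0.5, -0.0]
grip_width: -0.001
gripper_force: 0.0
```

```bash
cat > foot.py <<'E'
from h import *
import sys
from scipy.spatial.transform import Rotation as R
# measure foot top edge in wrist view, give shift to it in tool axes
s=env.read_state(); f,K,M=cam("wrist"); P=cloud(f,K,M)
cv2.imwrite(f"pics/{sys.argv[1]}.png",f["color"][...,::-1])
c=np.array(eval(sys.argv[2])); m=(np.hypot(P[...,0]-c[0],P[...,1]-c[1])<.07)&(P[...,2]>.074)&(P[...,2]<.09)
b=P[m]; print("pose",s["tcp_pos"].round(4),"mount",np.round(f["mount"],3).tolist(),len(b))
if len(b)>20:
    r=cv2.minAreaRect((b[:,:2]*1000).astype(np.float32)); print(r,cv2.boxPoints(r).round(1).tolist(),np.percentile(b[:,2],[5,50,95]))
    Rt=R.from_quat(s["eef_rot"]).as_matrix(); q=np.array([r[0][0]/1000,r[0][1]/1000,.08])
    print("shift mm",((q-s["tcp_pos"])@Rt*1000).round(1),"x axis",Rt[:,0].round(3),"y axis",Rt[:,1].round(3))
E
python3 foot.py w1 [.52,.1815]
```

```text
pose [0.5025 0.149  0.2314] mount [[-0.0, -0.954, -0.299, 0.075], [1.0, -0.0, 0.001, 0.0], [-0.001, -0.299, 0.954, -0.143], [0.0, 0.0, 0.0, 1.0]] 688
((520.4437866210938, 180.29147338867188), (6.153489589691162, 74.89470672607422), 59.78252029418945) [[486.5, 196.5], [551.2999877929688, 158.8000030517578], [554.4000244140625, 164.10000610351562], [489.6000061035156, 201.8000030517578]] [0.07638055 0.07974059 0.08095612]
shift mm [ 36.1  -0.5 151.4] x axis [ 0.507  0.862 -0.   ] y axis [ 0.862 -0.507  0.001]
```

View pics/w1.png

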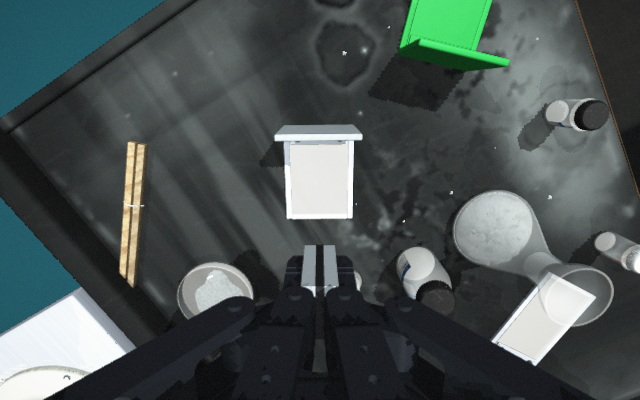

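The wrist crop shows the pale screen_low with its foot edge at (318,130) and its white panel at (320,180). The green one is well clear at (445,40). The foot lies 36 mm ahead along tool x, square to it. Going down behind it.

Call:
send_rows(commands=[[0, 0, 40, 0, 0], [0, 0, 80, 0, 0], [0, 0, 120, 0, 0], [0, 0, 150, 0, 0], [0, 0, 168, 0, 0], [0, 0, 168, 0, 0], [8, 0, 168, 0, 0], [15, 0, 168, 0, 0]])

```text
time: 3.45
tcp_pos: [0.5102, 0.1659, 0.0648]
eef_rot: [0.867, 0.499, 0.001, -0.0]
force: [0.7, 0.5, 0.5]
grip_width: 0.003
gripper_force: 0.0
```

Call:
send_rows(commands=[[3, 0, 0, 0, 0], [6, 0, 0, 0, 0], [9, 0, 0, 0, 0], [12, 0, 0, 0, 0], [15, 0, 0, 0, 0], [18, 0, 0, 0, 0], [21, 0, 0, 0, 0], [24, 0, 0, 0, 0]])

```text
time: 4.25
tcp_pos: [0.5212, 0.1848, 0.0632]
eef_rot: [0.867, 0.498, -0.0, -0.0]
force: [-0.1, -0.0, 0.8]
grip_width: 0.0
gripper_force: 0.0
```

Call:
send_rows(commands=[[3, 0, 0, 0, 0], [6, 0, 0, 0, 0], [9, 0, 0, 0, 0], [12, 0, 0, 0, 0], [14, 0, 0, 0, 0], [16, 0, 0, 0, 0], [16, 0, 0, 0, 0], [16, 0, 0, 0, 0]])

```text
time: 5.05
tcp_pos: [0.5294, 0.1986, 0.0635]
eef_rot: [0.867, 0.498, 0.0, -0.0]
force: [-0.2, 1.5, 0.9]
grip_width: -0.001
gripper_force: 0.0
```

Run:
```python
from h import *
f,K,M=cam("side"); cv2.imwrite("pics/s1.png",cv2.resize(f["color"][180:340,160:420,::-1],None,fx=3,fy=3)); P=cloud(f,K,M)
```

```text
(no output)
```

View pics/s1.png

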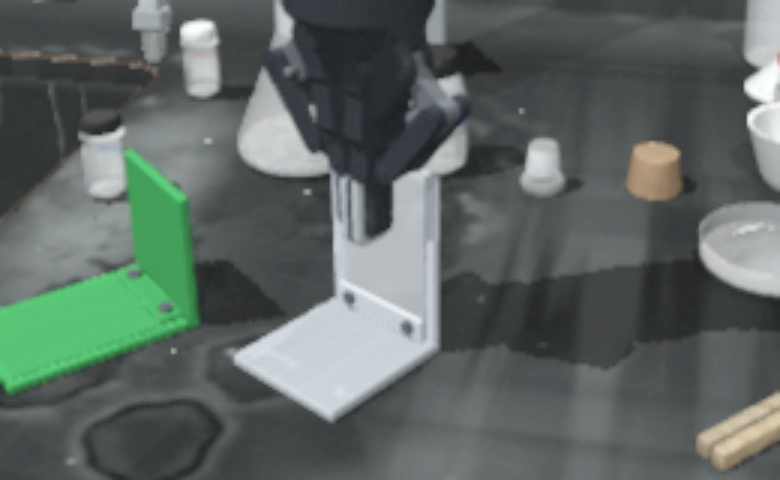

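screen_low stands upright on its foot at (380,270) in the crop, and the fingers are free inside the L. I'll move forward a little so the fingers clear the panel, rise, and go over to screen_tall.

Call:
send_rows(commands=[[6, 0, 0, 0, 0], [12, 0, 0, 0, 0], [12, 0, -30, 0, 0], [12, 0, -70, 0, 0], [12, 0, -110, 0, 0], [12, 0, -150, 0, 0], [12, 0, -170, 0, 0], [12, 0, -170, 0, 0]])

```text
time: 5.9
tcp_pos: [0.5375, 0.2098, 0.2371]
eef_rot: [0.867, 0.498, 0.003, 0.0]
force: [0.5, -0.0, 0.2]
grip_width: 0.001
gripper_force: 0.0
```

Call:
send_rows(commands=[[-30, 27, 0, 3, 0], [-60, 53, 0, 6, 0], [-90, 80, 0, 9, 0], [-120, 107, 0, 12, 0], [-150, 134, 0, 15, 0], [-180, 160, 0, 18, 0], [-210, 187, 0, 21, 0], [-240, 214, 0, 24, 0]])

```text
time: 6.7
tcp_pos: [0.5986, -0.1077, 0.2317]
eef_rot: [0.952, 0.306, -0.001, -0.0]
force: [0.8, 0.2, 0.1]
grip_width: 0.002
gripper_force: 0.0
```

Call:
send_rows(commands=[[-16, 35, 0, 2.5, 0], [-32, 71, 0, 5, 0], [-32, 71, 0, 5, 0], [-32, 71, 0, 5, 0]])

```text
time: 7.1
tcp_pos: [0.6137, -0.184, 0.2314]
eef_rot: [0.965, 0.264, -0.002, -0.0]
force: [-0.3, 0.7, -0.5]
grip_width: -0.003
gripper_force: 0.0
```

```bash
python3 foot.py w2 [.5833,-.2023]
python3 - <<'E'
from h import *
f,K,M=cam("top");P=cloud(f,K,M)
m=(np.hypot(P[...,0]-.583,P[...,1]+.202)<.06)&(P[...,2]>.07)&(P[...,2]<.09);print(m.sum(),P[m].mean(0) if m.any() else 0)
E
```

```text
pose [ 0.6137 -0.184   0.2314] mount [[-0.0, -0.954, -0.298, 0.075], [1.0, -0.0, 0.0, 0.001], [-0.001, -0.298, 0.954, -0.143], [0.0, 0.0, 0.0, 1.0]] 641
((583.8728637695312, -204.9727325439453), (6.774007797241211, 73.84272766113281), 31.600881576538086) [[561.5999755859375, -175.3000030517578], [600.2999877929688, -238.1999969482422], [606.0999755859375, -234.60000610351562], [567.4000244140625, -171.8000030517578]] [0.07491358 0.07952992 0.08086719]
shift mm [-36.    3.1 151.5] x axis [ 0.861  0.509 -0.003] y axis [ 0.509 -0.861 -0.002]
0 0
```

View pics/w2.png

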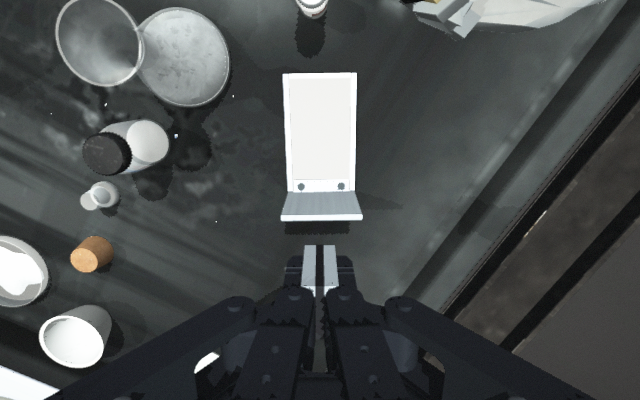

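The foot edge is at (320,215) with the pale 130 mm panel behind it at (320,135). TCP is on the panel side, 36 mm from the foot. The flask at (180,60) is clear.

Call:
send_rows(commands=[[0, 3, 40, 0, 0], [0, 3, 80, 0, 0], [0, 3, 120, 0, 0], [0, 3, 150, 0, 0], [0, 3, 166, 0, 0], [0, 3, 166, 0, 0], [-8, 3, 166, 0, 0], [-15, 3, 166, 0, 0]])

```text
time: 8.0
tcp_pos: [0.6044, -0.1936, 0.0693]
eef_rot: [0.964, 0.266, 0.001, 0.001]
force: [-0.0, -1.2, 0.3]
grip_width: -0.002
gripper_force: 0.0
```

Call:
send_rows(commands=[[-3, 0, 0, 0, 0], [-6, 0, 0, 0, 0], [-9, 0, 0, 0, 0], [-12, 0, 0, 0, 0], [-15, 0, 0, 0, 0], [-18, 0, 0, 0, 0], [-21, 0, 0, 0, 0], [-24, 0, 0, 0, 0]])

```text
time: 8.8
tcp_pos: [0.5825, -0.2053, 0.0671]
eef_rot: [0.964, 0.265, -0.0, -0.0]
force: [-0.1, 0.2, -1.2]
grip_width: -0.001
gripper_force: 0.1
```

Call:
send_rows(commands=[[-3, 0, 0, 0, 0], [-6, 0, 0, 0, 0], [-9, 0, 0, 0, 0], [-12, 0, 0, 0, 0], [-15, 0, 0, 0, 0], [-18, 0, 0, 0, 0], [-20, 0, 0, 0, 0], [-20, 0, 0, 0, 0]])

```text
time: 9.6
tcp_pos: [0.565, -0.2159, 0.0673]
eef_rot: [0.964, 0.265, -0.0, -0.0]
force: [-0.4, -1.2, 0.7]
grip_width: -0.001
gripper_force: 0.0
```

Run:
```python
from h import *
f,K,M=cam("side"); cv2.imwrite("pics/s2.png",cv2.resize(f["color"][120:320,180:440,::-1],None,fx=3,fy=3))
```

```text
(no output)
```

View pics/s2.png

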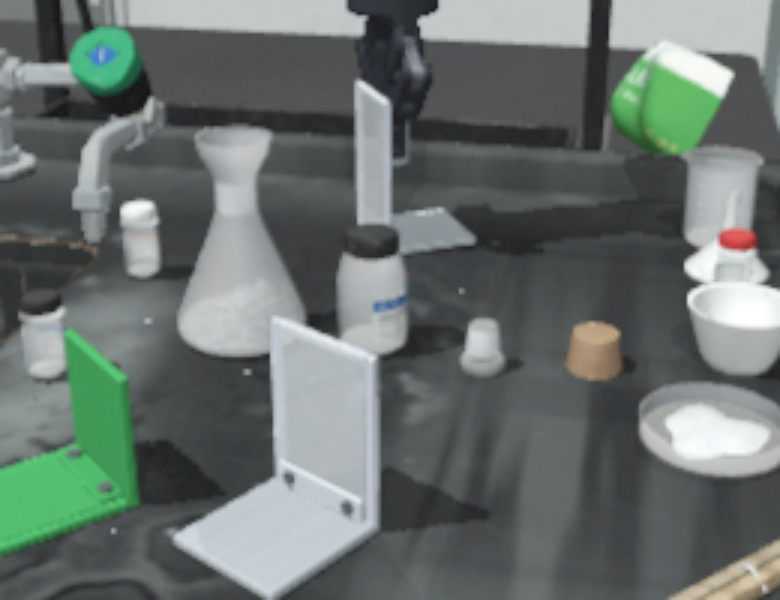

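Both screens now stand upright: tall at (375,155) with its foot at (430,230), low at (325,440). I'll move away from the panel, rise clear, and check.

Call:
send_rows(commands=[[-6, 0, 0, 0, 0], [-12, 0, 0, 0, 0], [-12, 0, -30, 0, 0], [-12, 0, -70, 0, 0], [-12, 0, -110, 0, 0], [-12, 0, -150, 0, 0], [-12, 0, -170, 0, 0], [-12, 0, -170, 0, 0]])

```text
time: 10.45
tcp_pos: [0.5572, -0.2228, 0.2413]
eef_rot: [0.964, 0.265, 0.003, 0.002]
force: [0.8, -0.4, 0.4]
grip_width: 0.007
gripper_force: 0.0
```

Run:
```python
from h import *
s=env.read_state(); print(s["time"],s["tcp_pos"],s["force"])
f,K,M=cam("side"); P=cloud(f,K,M)
for nm,c,n,h in(("low",(.5204,.1810),(-.507,-.862),.105),("tall",(.5838,-.2035),(.86,.511),.13)):
    d=P[...,:2]-np.array(c); a=d@np.array(n); b=d@np.array([-n[1],n[0]])
    for lo,hi in((.002,.012),(.02,.05),(h-.03,h+.01)):
        m=(abs(b)<.045)&(abs(a)<.1)&(P[...,2]>lo)&(P[...,2]<hi)
        if m.any(): print(nm,lo,m.sum(),"along n",np.percentile(a[m],[3,50,97]).round(3),"b",np.percentile(b[m],[3,97]).round(3),"zmax",P[m][:,2].max().round(3))
for t in["iodine_flask_4","reagent_bottle_4","glass_stopper_1","bung_2"]:
    for r in env.regions_of(f,t)[:1]:
        q=P[r["pixels"]]; print(t,np.nanmedian(q,0).round(3))
```

```text
10.45 [ 0.55718325 -0.22282233  0.24133701] [ 0.83197913 -0.41445209  0.41374428]
low 0.002 2233 along n [-0.091 -0.04   0.091] b [-0.042  0.035] zmax 0.012
low 0.02 590 along n [-0.011 -0.008 -0.006] b [-0.038  0.034] zmax 0.05
low 0.075 702 along n [-0.009 -0.008 -0.004] b [-0.038  0.034] zmax 0.108
tall 0.002 581 along n [-0.096 -0.035  0.073] b [-0.04   0.042] zmax 0.011
tall 0.02 105 along n [-0.006 -0.003 -0.002] b [-0.032  0.037] zmax 0.05
tall 0.1 170 along n [-0.007 -0.003 -0.002] b [-0.035  0.038] zmax 0.133
iodine_flask_4 [0.628 0.005 0.059]
reagent_bottle_4 [0.535 0.003 0.051]
glass_stopper_1 [0.459 0.013 0.019]
bung_2 [0.386 0.001 0.018]
```

Both panels are vertical to their full heights and still within a few mm of their heels. The flask, bottle and stopper haven't moved, and the bung is where the top view first put it.

```bash
python3 -c "
from bench import env; print(env.sign_off())"
```

```text
the job is handed in; nothing more can be done
None
```

Both screens now stand upright on their feet, within a few mm of where their heels lay; nothing else was disturbed, and the job was handed in after about 10.5 s of robot time.

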